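Hold the jigger's profile arm level in its fork for the pivot pin

ROBOT

A 6-joint arm with a two-finger parallel gripper is mounted at the origin on the work surface. World frame = base frame: x ahead of the robot, y to its left, z up, the work surface at z = 0. Lengths are in m, angles in rad, forces in N, time in s.
With the tool pointing down it reaches from about 0.35 to 0.775 m from the base axis. Payload 7.3 kg.
Tool frame: the origin (TCP) lies between the finger pads; the fingertips stand 8 mm ahead of it and the grasp point (between the pads) lies 11 mm behind it (robot.nose_length is the distance from the TCP to the fingertips, in m); z points along the fingers, y is the line along which they close (so a half turn about z gives the same grasp; the last joint's range is limited). The gripper opens to 92 mm and grips with 3 to 60 N. Pads are 19 mm wide; open, the fingers measure 130 mm over their backs; the gripper's body (75 mm by 190 mm) begins 47 mm behind the grasp point.
Start: joints at [-1.413, 0.342, 1.524, -0, 1.275, -0.146], TCP at [0.157, -0.501, 0.235] pointing down, gripper open.
Joint ranges: [-2.53, 2.53], [-0.77, 2.02], [0.04, 2.7], [-1, 4.14], [0.28, 2.66], [-3.11, 3.11]. Speed limits (rad/s): [2.57, 2.57, 3.14, 3.14, 3.14, 3.14].

INTERFACE

Orientations are given as [roll, pitch, yaw] about the fixed x, y, z axes, in that order (R = Rz(yaw) Ry(pitch) Rx(roll)).
In Python, from cell import robot gives the robot as it stands. The module is installed in compiled form; this text tells all that it offers.
- The arm moves only by the shell command python3 -m jog 'ROWS' [FORCE]. ROWS is JSON, a list that holds one entry, the list of rows, each a list of 5 numbers: the gripper's target within -1 to 1 (fully open at 1, half-way at 0, shut at -1), then the shift along the tool's x, y, z in m, then the turn about the tool's z in rad. A call has 1 to 5 rows; each row is the pose to reach, as a shift and turn from the pose commanded when the call began, along the tool's axes at that moment; what a row does not reach only later rows make up. A row lasts 1/12 s, in which the tool goes at most 41.7 mm and 7.16 degrees, less where a joint would pass 70% of its speed; a pose out of reach is approached as far as the arm can. A call with a gripper value outside its range is refused whole. The fingers move at their own pace and stop on an object; FORCE is the grip in N (left out, the last holds). Time passes only in rows, so rows that repeat a pose let the fingers close. It gives the time, the measured TCP pose, the force, the opening and the grip force at its end, in the units of the state.
- robot.observe(): the state, without advancing time (a new reading comes with each control period).
- robot.read_camera(name): name is "side" or "top" or "wrist"; returns the picture (384x512x3 uint8, red, green, blue); there is no depth.
- robot.camera_model(name): a dict with "camera_matrix" (3x3 intrinsics, pixels), "dist_coeffs" ([k1, k2, p1, p2, k3] as OpenCV has them; the pictures are not rectified), "position" and "attitude" of the camera in the world; the wrist camera has in their place "mount" (4x4, takes a point from camera to tool coordinates, whose origin is the TCP and whose axes are the flange's). Camera axes: x right, y down, z forward; pixel columns grow to the right and rows downward; lengths in m; the calibration is good to about 2 mm. A picture is of the moment at which its call begins: read the wrist's pose just before it. camera_model takes no time and is no camera call.
- robot.hand_in(): hands the job in; it is judged then, once.
The state is a dict: "time": time; "qpos": joint angles; "qvel": joint speeds; "joint_efforts": joint torques, N m; "tool_pos": TCP position; "tool_rot": TCP orientation; "contact_force": force on the tool from outside, world axes, zero at the start; "torque": the same for the moment, N m; "opening": finger opening in m; "grip_force": force on a finger pad.
Only numpy, scipy, OpenCV 4.12 (cv2) and the standard library are available. Lean on these libraries where they do the work, as an engineer would, in place of code of your own. Each camera call takes 0.05 s, during which the arm holds its last target. There are 200 camera calls.

TASK

Lift the jigger's profile arm off its wooden rest by its balance point, which depends on where the red counterweight is clamped, and carry it level over to the bench jigger. Lower its eye between the two cheeks of the fork until the bore lines up with the fork's pin holes, the profile hanging over the middle of the plaster hump, and finish while still holding it there, level, at rest and carried by your grip alone, so that I can push the pin through; do not put it down or let go. Do not knock the machine or disturb the pin, cup, bowl and pitcher on the bench.

Things in the scene. Friction and masses are not known exactly. Their poses are not given: they have to be found in the camera images.
- profile_arm: Loose profile arm, 0.77 to 0.86 kg in all: aluminium bar on edge, 12 mm wide, 28 mm deep, from x = -235 to +145 mm. Origin at the centre of the pivot bore on the bar's centreline; +x along the bar to the tail, -x to the handle, y across (bore axis), z up. Wooden handle from -235 to -315 mm, 30 mm thick. The bar is bare from -160 to -17 mm.
- eye_bore (a point): Centre of the 16 mm pivot bore (same point as the profile arm's origin, same axes). The eye boss round it is 34 mm across and 20 mm wide in y.
- bar_mid (a point): Point on the bar's centreline 68 mm from the bore towards the handle; same axes. The balance point is near it: at (76 mm - 0.245 x counterweight joint) from the bore towards the handle, so 76 mm with the joint at 0 and 59 mm with it at 0.07 m, true to about 4 mm. Grip there (within 15 mm), across the 12 mm width, from above.
- profile_tip (a point): Point on the lower edge of the steel profile plate, 160 mm from the bore towards the handle, 45 mm below the bar's centreline; same axes. It belongs over the top of the hump. The plate is 4 mm thick, x = -232 to -150 mm, lowest 61 mm below the centreline; its blue clamp on the bar is 26 mm wide, x = -216 to -160 mm.
- counterweight (a joint): Where the red counterweight is clamped on the tail: its centre is 0.055 m plus this value from the bore, on the side away from the handle. 0 to 0.07 m. Clamped tight (holds 60 N), to be left alone.
- cw_center (a point): Centre of the red counterweight: 26 mm along the bar, 34 mm wide, 40 mm high, 0.2 kg, with a black screw knob 16 mm higher on top. Axes as the profile arm's.
- rest: Fixed wooden rest carrying the arm at the start, the bar's centreline 89 mm above the bench. Board 90 mm wide, 15 mm high, x = -160 to +55 mm; two notched blocks at x = -135 and +28 mm, 16 mm long, 44 mm wide, tops 89 mm up; notches 16 mm wide, 14 mm deep, open upward. Origin on the bench below the arm's bore (within 2 mm), axes as the arm's.
- jigger: Fixed bench jigger: dark green base 170 mm wide, 20 mm high, x = -280 to +50 mm; wheel head 190 mm across, top at 102 mm, axis at x = -160 mm, with a white plaster hump mould 140 mm across; post with the fork. Origin on the bench below the fork, z up; x points from wheel to fork: a mounted arm's x points the same way, its handle out past the wheel. Switch box to y = -118 mm.
- fork (a point): Centre between the fork's cheeks at the height of the 16 mm pin holes, 210 mm above the bench; axes as the jigger's, holes along y. Cheeks 8 mm thick, 40 mm long in x, 30 mm apart, open above and at both ends, tops 22 mm above this point, slot floor 40 mm below. The tapered pin finds a bore that is within 6 mm. The profile then hangs 20 mm clear of the hump.
- hump_top (a point): Top of the white plaster hump, on the wheel's axis, 145 mm above the bench and 160 mm from the fork; axes as the jigger's.
- pivot_pin: Bystander: loose steel pivot pin standing on its 30 mm round head, 78 mm high. Origin under its head.
- plaster_cup: Bystander: white plastic cup, 76 mm across, 80 mm high. Origin under its foot.
- bisque_bowl: Bystander: cream bowl, 124 mm across, 45 mm high. Origin under its foot.
- pitcher: Bystander: whitish pitcher with blue lid, 116 mm across, 216 mm high, handle on its +y side. Origin under its foot.
Mind the look-alikes: they are no part of the job. Of the things that look like the rest, the smaller one is meant.

How it is judged:
On the way:
1. the arm is gripped at its balance point and lifted, level, at least 60 mm clear of the rest (z of eye_bore in the frame of rest above 0.149 m and angle between profile_arm's own z axis and vertical below 0.1 rad and contact force between profile_arm and rest below 0.05 N and contact force between profile_arm and the fingers above 3 N and ((value of joint counterweight between -1 and 0.0233 m and x of the grasp point in the frame of profile_arm between -0.0936 and -0.0536 m) or (value of joint counterweight between 0.0233 and 0.0467 m and x of the grasp point in the frame of profile_arm between -0.0879 and -0.0479 m) or (value of joint counterweight between 0.0467 and 1 m and x of the grasp point in the frame of profile_arm between -0.0822 and -0.0422 m))), for 0.2 s.
At the end, for the whole second after the job is handed in: Ends holding: the fingers grip the arm within 15 mm of its balance point, its bore is within 6 mm of the fork's hole centre each way, the profile within 15 mm of the hump's axis, the arm level and in line with the jigger within 4 degrees, still, less than 1 N of it on the jigger (x of eye_bore in the frame of fork between -0.006 and 0.006 m and y of eye_bore in the frame of fork between -0.006 and 0.006 m and z of eye_bore in the frame of fork between -0.006 and 0.006 m and horizontal distance between profile_tip and hump_top below 0.015 m and angle between profile_arm's own z axis and vertical below 0.07 rad and angle between the x axis of profile_arm and the x axis of jigger, either way round below 0.07 rad and contact force between profile_arm and the fingers above 3 N and contact force between profile_arm and jigger below 1 N and linear speed of profile_arm below 0.01 m/s and angular speed of profile_arm below 0.06 rad/s and ((value of joint counterweight between -1 and 0.0233 m and x of the grasp point in the frame of profile_arm between -0.0936 and -0.0536 m) or (value of joint counterweight between 0.0233 and 0.0467 m and x of the grasp point in the frame of profile_arm between -0.0879 and -0.0479 m) or (value of joint counterweight between 0.0467 and 1 m and x of the grasp point in the frame of profile_arm between -0.0822 and -0.0422 m))); the arm keeps its last pose, push and grip.
It fails at once if the arm tips more than 11 degrees from level (angle between profile_arm's own z axis and vertical above 0.2 rad).
It fails at once if the jigger is knocked or leaned on with more than 12 N (contact force between any of profile_arm, the fingers, the arm and jigger above 12 N).
It fails at once if the pin, cup, bowl or pitcher is moved more than 15 mm (distance of any of pivot_pin, plaster_cup, bisque_bowl, pitcher from where it was at the start of the episode above 0.015 m).
It also fails if it takes over 48 s, if anything falls off the work surface, if the arm or the gripper's body presses on something with over 40 N, if the wrist force passes 120 N, or if a joint passes its speed limit or range.

## Working session

There is one attempt and no reset: what is moved stays moved. The work goes in short steps, Python scripts to look and compute and a shell command to move; the robot and the scene stay as the last step left them, time stands still between calls to the robot, and variables do not carry over. Pictures are saved under pics/ and viewed, at most 10 in all, crops included, and the job is handed in when it is done.

```bash
mkdir -p pics; python3 - <<'E'
from cell import robot
import cv2,numpy as np
np.set_printoptions(precision=4,suppress=True)
for n in ["top","side"]:
    im=robot.read_camera(n); cv2.imwrite(f"pics/{n}0.png",im[:,:,::-1]); 
for n in ["top","side","wrist"]: print(n,robot.camera_model(n))
print(robot.observe())
E
```

```text
top {'camera_matrix': array([[409.1055,   0.    , 258.6062],
       [  0.    , 409.1055, 196.2278],
       [  0.    ,   0.    ,   1.    ]]), 'dist_coeffs': array([-0.0986,  0.    ,  0.    ,  0.    ,  0.    ]), 'position': array([ 0.3874, -0.008 ,  1.3825]), 'attitude': array([-2.993 , -0.003 , -1.5623])}
side {'camera_matrix': array([[347.6083,   0.    , 256.872 ],
       [  0.    , 347.6083, 189.3172],
       [  0.    ,   0.    ,   1.    ]]), 'dist_coeffs': array([0.0161, 0.    , 0.    , 0.    , 0.    ]), 'position': array([-0.0165,  0.7653,  0.9803]), 'attitude': array([-2.2796, -0.0043, -2.484 ])}
wrist {'camera_matrix': array([[285.1775,   0.    , 251.3538],
       [  0.    , 285.1775, 196.9853],
       [  0.    ,   0.    ,   1.    ]]), 'dist_coeffs': array([-0.0297,  0.    ,  0.    ,  0.    ,  0.    ]), 'mount': array([[-0.0003, -0.9599, -0.2803,  0.0757],
       [ 1.    , -0.0005,  0.0004, -0.0008],
       [-0.0005, -0.2803,  0.9599, -0.1501],
       [ 0.    ,  0.    ,  0.    ,  1.    ]])}
{'time': 0.1, 'qpos': array([-1.413 ,  0.3426,  1.5249, -0.    ,  1.2754, -0.146 ]), 'qvel': array([ 0.0009,  0.    , -0.0014, -0.0002, -0.0009,  0.0011]), 'joint_efforts': array([  0.002 , -43.2005, -24.4694,   0.072 ,   0.0526,  -0.    ]), 'tool_pos': array([ 0.157 , -0.5006,  0.2341]), 'tool_rot': array([-3.1403, -0.0002,  0.3038]), 'contact_force': array([0.0754, 0.607 , 0.1385]), 'torque': array([-0.0105,  0.0444,  0.0011]), 'grip_force': 0.0, 'opening': 0.0920358222152522}
```

View pics/top0.png

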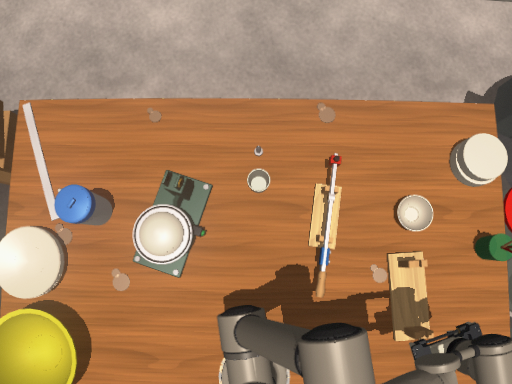

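View pics/side0.png

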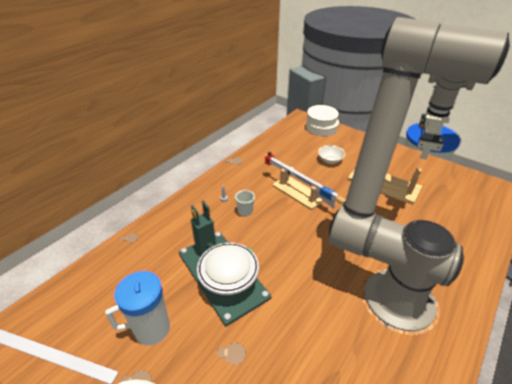

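The top view shows the arm on the rest, with the red counterweight at (335,158), the handle at (319,292) and the board at about (323,215). The jigger's fork is at (180,187) and its hump at (163,234). Two things look like the rest: (323,215), which is smaller and carries the arm, and (408,295), which is larger and empty. The first is the one meant. I'll confirm it in an enlarged crop.

```bash
cat > h.py <<'E'
from cell import robot
import cv2,numpy as np
from scipy.spatial.transform import Rotation as R
np.set_printoptions(precision=4,suppress=True)
def cam(n,st=None):
    m=robot.camera_model(n); K,d=m["camera_matrix"],m["dist_coeffs"]
    if n=="wrist":
        M=np.array(m["mount"]); Rt=R.from_euler("xyz",st["tool_rot"]).as_matrix()
        return K,d,Rt@M[:3,:3],np.array(st["tool_pos"])+Rt@M[:3,3]
    return K,d,R.from_euler("xyz",m["attitude"]).as_matrix(),np.array(m["position"])
def ray(c,uv):
    K,d,Rc,p=c; q=cv2.undistortPoints(np.array(uv,float).reshape(-1,1,2),K,d)[:,0]
    v=np.c_[q,np.ones(len(q))]@Rc.T; return p,v
def plane(c,uv,z):
    p,v=ray(c,uv); return p+v*((z-p[2])/v[:,2])[:,None]
def proj(c,X):
    K,d,Rc,p=c; return cv2.projectPoints((np.array(X,float).reshape(-1,3)-p)@Rc,np.zeros(3),np.zeros(3),K,d)[0][:,0]
def tri(c1,u1,c2,u2):
    p1,v1=ray(c1,[u1]);p2,v2=ray(c2,[u2]); A=np.c_[v1[0],-v2[0]]
    s=np.linalg.lstsq(A,p2-p1,rcond=None)[0]; a=p1+s[0]*v1[0];b=p2+s[1]*v2[0]; return (a+b)/2,np.linalg.norm(a-b)
E
python3 - <<'E'
from h import *
t=cv2.imread("pics/top0.png")
a=cv2.resize(t[145:305,270:370],None,fx=3.75,fy=3.75,interpolation=cv2.INTER_CUBIC)
b=cv2.resize(t[160:290,120:225],None,fx=3.9,fy=3.9,interpolation=cv2.INTER_CUBIC)
o=np.zeros((600,790,3),np.uint8); o[:a.shape[0],:a.shape[1]]=a; o[:b.shape[0],378:378+b.shape[1]]=b
cv2.imwrite("pics/crop1.png",o)
c=cam("top")
h=cv2.cvtColor(t,cv2.COLOR_BGR2HSV)
def blob(m,x0,y0,x1,y1):
    k=np.zeros_like(m);k[y0:y1,x0:x1]=m[y0:y1,x0:x1]; ys,xs=np.nonzero(k); return np.c_[xs,ys]
red=((h[...,0]<6)|(h[...,0]>174))&(h[...,1]>150)&(h[...,2]>90)
blue=(abs(h[...,0].astype(int)-110)<12)&(h[...,1]>120)
grey=(h[...,1]<70)&(h[...,2]>110)
for nm,m,b,z in [("red",red,(320,145,350,175),.109),("blue",blue,(310,235,340,275),.1),("grey",grey,(318,160,345,250),.103)]:
    p=blob(m.astype(np.uint8),*b); w=plane(c,p,z); print(nm,len(p),p.mean(0),p.min(0),p.max(0),w.mean(0))
    if nm=="grey":
        l=cv2.fitLine(w[:,:2].astype(np.float32),cv2.DIST_HUBER,0,.001,.001).ravel();print(l)
E
```

```text
red 57 [334.7193 159.7719] [330 155] [340 164] [ 0.6984 -0.2532  0.109 ]
blue 74 [323.0135 255.8784] [319 247] [328 264] [ 0.3932 -0.2126  0.1   ]
grey 394 [329.9162 205.9112] [323 164] [336 249] [ 0.5506 -0.2362  0.103 ]
[ 0.992  -0.1261  0.5506 -0.2362]
```

View pics/crop1.png

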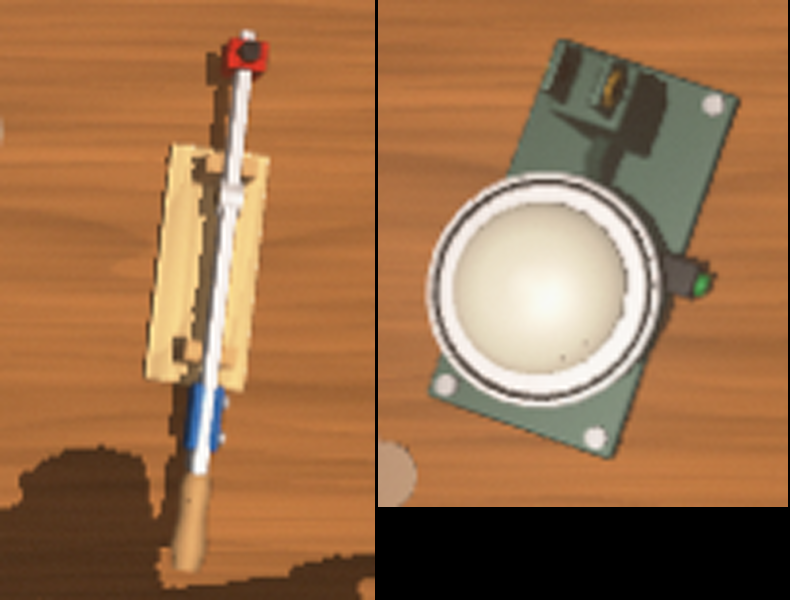

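The crop confirms the smaller rest carries the arm. The eye boss is at crop (231,193), the counterweight at (246,56) and the bar-to-handle joint at (201,473). The jigger base corners are at about (563,40), (739,97), (612,458) and (430,393), the wheel centre is at (545,290), and the cheek tops are near (565,70) and (610,85).

```bash
python3 - <<'E'
from h import *
c=cam("top")
A=lambda x,y:[270+x/3.75-.4,145+y/3.75-.4]
B=lambda x,y:[120+(x-378)/3.9-.4,160+y/3.9-.4]
eye=plane(c,[A(231,193)],.106)[0]; cw=plane(c,[A(246,56)],.109)[0]; tail=plane(c,[A(247,33)],.103)[0]; hj=plane(c,[A(201,473)],.103)[0]; he=plane(c,[A(187,570)],.1)[0]
print("eye",eye,"cw",cw,"d",np.linalg.norm((cw-eye)[:2]),"tail",tail,np.linalg.norm((tail-eye)[:2]),"hj",hj,np.linalg.norm((hj-eye)[:2]))
d=(tail-hj)[:2];print("yaw",np.arctan2(d[1],d[0]))
k=plane(c,[B(563,40),B(739,97),B(612,458),B(430,393)],.02);print(k)
ax=((k[0]+k[1])-(k[2]+k[3]))[:2]; print("L",np.linalg.norm(ax)/2, "W",np.linalg.norm(k[0]-k[1]))
a=np.arctan2(ax[1],ax[0]); ax/=np.linalg.norm(ax); cen=k.mean(0)[:2]; print("jyaw",a,"fork from base",cen+ax*.115,"hump",cen-.045*ax)
print("wheel",plane(c,[B(545,290)],.102))
print("cheeks",plane(c,[B(565,70),B(610,85)],.232))
f=np.r_[cen+ax*.115,.232]; n=np.array([-ax[1],ax[0],0]);X=np.r_[ax,0]
P=[f+s*19*.001*n+t*.02*X for s in(1,-1) for t in(1,-1)]; print("pred cheek px crop",(proj(c,P)-[120,160]+.4)*3.9+[378,0])
E
```

```text
eye [ 0.581  -0.2401  0.106 ] cw [ 0.6992 -0.2548  0.109 ] d 0.1190416870179551 tail [ 0.721  -0.2573  0.103 ] 0.1410079445711664 hj [ 0.3474 -0.2123  0.103 ] 0.23532611167365602
yaw -0.11980601544874435
[[0.6796 0.3033 0.02  ]
 [0.6302 0.1472 0.02  ]
 [0.3199 0.2475 0.02  ]
 [0.3719 0.4058 0.02  ]]
L 0.32524482071351574 W 0.16371762978470214
jyaw -0.3171678822274328 fork from base [0.6097 0.2401] hump [0.4576 0.29  ]
wheel [[0.4566 0.2907 0.102 ]]
cheeks [[0.6116 0.2524 0.232 ]
 [0.6006 0.2185 0.232 ]]
pred cheek px crop [[566.9484  39.4627]
 [547.943   89.8783]
 [614.7592  55.4947]
 [595.9178 106.1265]]
```

```bash
python3 -m jog '[[[1,0.037,-0.013,0,0],[1,0.074,-0.026,0,0],[1,0.111,-0.038,0,0],[1,0.15,-0.052,0,0],[1,0.188,-0.065,0,0]]]'
python3 -m jog '[[[1,0.037,-0.013,0,0],[1,0.074,-0.026,0,0],[1,0.111,-0.038,0,0],[1,0.15,-0.052,0,0],[1,0.188,-0.065,0,0]]]'
python3 -m jog '[[[1,0.025,-0.008,0,0.1],[1,0.05,-0.017,0,0.2],[1,0.05,-0.017,0,0.32],[1,0.05,-0.017,0,0.427],[1,0.05,-0.017,0,0.427]]]'
python3 -m jog '[[[1,0,0,0,0],[1,0,0,0,0]]]'
python3 - <<'E'
from h import *
s=robot.observe(); im=robot.read_camera("wrist"); print(s["time"],s["tool_pos"],s["tool_rot"])
cv2.imwrite("pics/w1.png",im[:,:,::-1])
c=cam("wrist",s); b=np.array([.579,-.240]);u=np.array([np.cos(-.123),np.sin(-.123)])
for x in(.119,0,-.06,-.135): print(x,proj(c,[*(b+x*u),.103]))
E
```

```text
time: 0.52
tool_pos: [0.3181, -0.3812, 0.2345]
tool_rot: [-3.141, 0.0, 0.303]
contact_force: [-0.7, -0.9, -0.1]
opening: 0.0917
grip_force: 0.0
time: 0.93
tool_pos: [0.4782, -0.2627, 0.2344]
tool_rot: [-3.141, 0.0, 0.304]
contact_force: [1.0, -0.7, 0.7]
opening: 0.0919
grip_force: 0.0
time: 1.35
tool_pos: [0.5198, -0.2326, 0.2341]
tool_rot: [-3.141, 0.001, -0.126]
contact_force: [0.9, 0.3, -0.8]
opening: 0.0918
grip_force: 0.0
time: 1.52
tool_pos: [0.5193, -0.2334, 0.2345]
tool_rot: [-3.142, 0.0, -0.121]
contact_force: [0.3, -0.2, 0.0]
opening: 0.0918
grip_force: 0.0
1.5167 [ 0.5193 -0.2334  0.2345] [-3.1415  0.0004 -0.1205]
0.119 [[251.6742 -10.5097]]
0 [[251.3714 130.4322]]
-0.06 [[251.2428 190.5327]]
-0.135 [[251.1019 256.5973]]
```

View pics/w1.png

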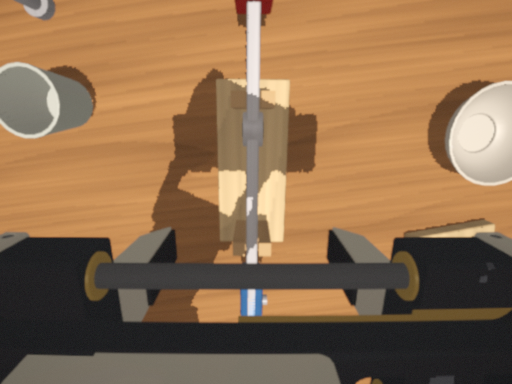

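The eye boss is at about (253,127), the near edge of the red counterweight at row ~11, and the bar runs straight between the open fingers. I'll refine from these.

```bash
python3 - <<'E'
from h import *
s=robot.observe(); c=cam("wrist",s); im=cv2.imread("pics/w1.png"); h=cv2.cvtColor(im,cv2.COLOR_BGR2HSV)
g=h[...,1]<75
pts=[]
for r in list(range(20,75,5))+list(range(145,235,8)):
    x=np.nonzero(g[r,235:272])[0]
    if len(x)>3: pts.append([235+x.mean(),r,len(x)])
pts=np.array(pts); print(pts[::3])
w=plane(c,pts[:,:2],.103); l=cv2.fitLine(w[:,:2].astype(np.float32),cv2.DIST_HUBER,0,.001,.001).ravel(); u=l[:2]*np.sign(l[0]); print("yaw",np.arctan2(u[1],u[0]),np.abs((w[:,:2]-l[2:])@[-u[1],u[0]]).max())
rows=[(r,int(g[r,235:272].sum())) for r in range(108,150,2)]; print(rows)
e=plane(c,[[253.5,127]],.106)[0][:2]; e=l[2:]+u*((e-l[2:])@u); print("eye",e)
red=((h[...,0]<8)|(h[...,0]>172))&(h[...,1]>150); ys=np.nonzero(red[:40,238:270].sum(1)>3)[0]; print("red bottom",ys.max())
for z in(.109,.069): print("cw face",(plane(c,[[253,ys.max()+.5]],z)[0][:2]-e)@u)
tgt=e-.060*u; d=tgt-s["tool_pos"][:2]; y=s["tool_rot"][2]; print("tool shift",d@[np.cos(y),np.sin(y)],d@[np.sin(y),-np.cos(y)])
E
```

```text
[[253.      20.      15.    ]
 [252.5     35.      14.    ]
 [252.5     50.      14.    ]
 [252.5     65.      14.    ]
 [252.     153.      13.    ]
 [252.5    177.      12.    ]
 [253.6429 201.      14.    ]
 [251.5    225.      12.    ]]
yaw -0.12711634 0.0028973415089648073
[(108, 14), (110, 14), (112, 20), (114, 21), (116, 22), (118, 22), (120, 22), (122, 22), (124, 22), (126, 22), (128, 22), (130, 22), (132, 22), (134, 21), (136, 21), (138, 21), (140, 21), (142, 21), (144, 20), (146, 17), (148, 13)]
eye [ 0.5823 -0.2413]
red bottom 13
cw face 0.0952889719288057
cw face 0.10737810289906782
tool shift 0.0034308943980320655 -0.00021795790971994327
```

```bash
python3 -m jog '[[[1,0.002,0,0.035,0],[1,0.002,0,0.07,0],[1,0.002,0,0.105,0],[1,0.002,0,0.135,0],[1,0.002,0,0.145,0]]]'
python3 -m jog '[[[1,0,0,0.006,0],[1,0,0,0.011,0],[1,0,0,0.011,0]]]'
python3 -m jog '[[[0,0,0,0,0],[-0.3,0,0,0,0],[-0.5,0,0,0,0],[-0.7,0,0,0,0],[-1,0,0,0,0]]]' 45
python3 -m jog '[[[-1,0,0,0,0],[-1,0,0,0,0],[-1,0,0,0,0],[-1,0,0,0,0],[-1,0,0,0,0]]]' 45
```

```text
time: 1.98
tool_pos: [0.519, -0.2325, 0.0854]
tool_rot: [-3.139, 0.007, -0.122]
contact_force: [-0.8, 0.8, -0.4]
opening: 0.0915
grip_force: 0.0
time: 2.23
tool_pos: [0.5221, -0.234, 0.0794]
tool_rot: [3.141, -0.001, -0.123]
contact_force: [-0.0, 0.5, 0.1]
opening: 0.0918
grip_force: 0.0
time: 2.65
tool_pos: [0.5218, -0.2336, 0.0793]
tool_rot: [3.141, -0.001, -0.123]
contact_force: [0.4, 0.5, 0.6]
opening: 0.0629
grip_force: 0.0
time: 3.07
tool_pos: [0.5215, -0.2335, 0.0787]
tool_rot: [3.142, 0.0, -0.123]
contact_force: [-0.3, -0.2, -1.3]
opening: 0.0295
grip_force: 0.0
```

```bash
python3 -m jog '[[[-1,0,0,0,0],[-1,0,0,0,0],[-1,0,0,0,0],[-1,0,0,0,0],[-1,0,0,0,0]]]' 45
python3 -m jog '[[[-1,0,0,-0.001,0],[-1,0,0,-0.003,0],[-1,0,0,-0.006,0],[-1,0,0,-0.010,0],[-1,0,0,-0.015,0]]]'
python3 -m jog '[[[-1,0,0,0,0],[-1,0,0,0,0],[-1,0,0,0,0]]]'; python3 -c "
from cell import robot;print(robot.observe()['torque'])"
```

```text
time: 3.48
tool_pos: [0.5216, -0.2337, 0.0787]
tool_rot: [3.141, -0.0, -0.123]
contact_force: [-0.0, -1.8, 0.3]
opening: 0.0119
grip_force: 45.0
time: 3.9
tool_pos: [0.5212, -0.2332, 0.0935]
tool_rot: [-3.141, 0.001, -0.123]
contact_force: [0.3, 0.1, -8.5]
opening: 0.0114
grip_force: 45.0
time: 4.15
tool_pos: [0.5215, -0.2335, 0.0938]
tool_rot: [3.142, 0.0, -0.123]
contact_force: [0.4, -0.8, -8.4]
opening: 0.0118
grip_force: 45.0
[0.04788653 0.03620352 0.02265828]
```

```bash
python3 -m jog '[[[-1,0,0,-0.01,0],[-1,0,0,-0.025,0],[-1,0,0,-0.042,0],[-1,0,0,-0.062,0],[-1,0,0,-0.080,0]]]'
python3 -m jog '[[[-1,0,0,-0.02,0],[-1,0,0,-0.045,0],[-1,0,0,-0.07,0],[-1,0,0,-0.09,0],[-1,0,0,-0.1,0]]]'
python3 -m jog '[[[-1,0,0,-0.005,0],[-1,0,0,-0.005,0],[-1,0,0,-0.005,0],[-1,0,0,-0.005,0]]]'
python3 - <<'E'
from h import *
s=robot.observe(); im=robot.read_camera("wrist"); sd=robot.read_camera("side");print(s["tool_pos"],s["torque"])
o=np.hstack([cv2.resize(im,(400,300)),cv2.resize(sd[120:300,170:410],(400,300))])
cv2.imwrite("pics/w2f.png",im[:,:,::-1]);cv2.imwrite("pics/side2f.png",sd[:,:,::-1]);cv2.imwrite("pics/w2.png",o[:,:,::-1])
E
```

```text
time: 4.57
tool_pos: [0.5215, -0.2335, 0.1752]
tool_rot: [3.141, -0.0, -0.123]
contact_force: [1.0, 0.8, -8.3]
opening: 0.0119
grip_force: 45.0
time: 4.98
tool_pos: [0.5222, -0.2338, 0.2774]
tool_rot: [3.139, -0.005, -0.123]
contact_force: [0.7, 0.3, -8.3]
opening: 0.0117
grip_force: 45.0
time: 5.32
tool_pos: [0.5209, -0.2331, 0.277]
tool_rot: [-3.14, 0.003, -0.123]
contact_force: [-0.3, -0.1, -9.6]
opening: 0.0116
grip_force: 45.0
[ 0.5209 -0.2331  0.277 ] [0.0476 0.0163 0.0603]
```

View pics/w2.png

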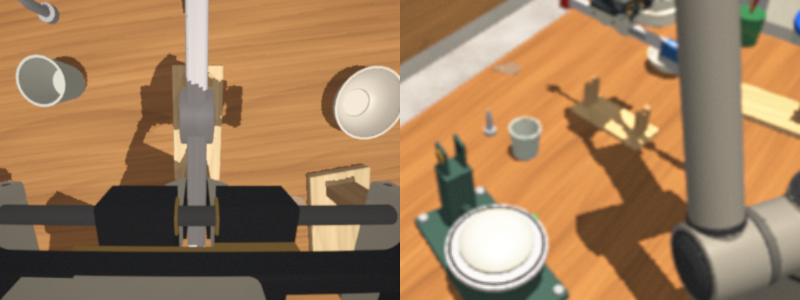

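The arm hangs in the grip, clear of the rest, with the eye boss at about (251,145) in the full wrist picture. I'll measure the bore in the tool frame.

```bash
python3 - <<'E'
from h import *
c=cam("wrist",{"tool_pos":[0,0,0],"tool_rot":[0,0,0]}); im=cv2.imread("pics/w2f.png"); h=cv2.cvtColor(im,cv2.COLOR_BGR2HSV); g=h[...,1]<60
print([(r,235+int(np.nonzero(g[r,215:290])[0].min())-20,215+int(np.nonzero(g[r,215:290])[0].max())) for r in range(20,235,8)])
for x in(.05,.055,.06,.065):
  print(x,"boss front/back edges, bore mid rows",proj(c,[[x+.017,0,-.010],[x,0,-.027],[x-.017,0,-.010],[x+.012,0,-.022],[x-.012,0,-.022]])[:,1], "halfwidth",proj(c,[[x,.01,-.02],[x,-.01,-.02]])[:,0])
E
```

```text
[(20, 237, 266), (28, 237, 266), (36, 237, 266), (44, 238, 266), (52, 238, 266), (60, 238, 265), (68, 238, 265), (76, 238, 265), (84, 237, 265), (92, 237, 265), (100, 238, 265), (108, 238, 265), (116, 231, 272), (124, 230, 273), (132, 229, 274), (140, 229, 274), (148, 229, 274), (156, 229, 274), (164, 230, 273), (172, 231, 272), (180, 232, 271), (188, 240, 263), (196, 239, 263), (204, 239, 263), (212, 239, 264), (220, 239, 263), (228, 234, 268)]
0.05 boss front/back edges, bore mid rows [132.0778 173.9803 199.821  145.204  197.0171] halfwidth [274.6097 231.4073]
0.055 boss front/back edges, bore mid rows [121.3549 162.6773 190.4031 133.7407 186.6479] halfwidth [274.8497 231.195 ]
0.06 boss front/back edges, bore mid rows [110.4279 151.126  180.8028 122.0373 176.059 ] halfwidth [275.0926 230.98  ]
0.065 boss front/back edges, bore mid rows [ 99.2939 139.3213 171.0168 110.09   165.246 ] halfwidth [275.3385 230.7623]
```

```bash
python3 -m jog '[[[-1,0,-0.005,0,0],[-1,-0.001,-0.018,0,0],[-1,-0.003,-0.038,0,0],[-1,-0.005,-0.061,0,0],[-1,-0.008,-0.086,0,0]]]'
python3 -m jog '[[[-1,-0.002,-0.025,0,0],[-1,-0.004,-0.05,0,0],[-1,-0.007,-0.075,0,0],[-1,-0.009,-0.1,0,0],[-1,-0.011,-0.125,0,0]]]'
python3 -m jog '[[[-1,-0.002,-0.025,0,0],[-1,-0.004,-0.05,0,0],[-1,-0.007,-0.075,0,0],[-1,-0.009,-0.1,0,0],[-1,-0.011,-0.125,0,0]]]'
python3 -m jog '[[[-1,-0.002,-0.025,0,0.02],[-1,-0.004,-0.047,0,0.06],[-1,-0.007,-0.067,0,0.11],[-1,-0.009,-0.082,0,0.16],[-1,-0.01,-0.09,0,0.194]]]'
python3 -m jog '[[[-1,0,0,0,0],[-1,0,0,0,0],[-1,0,0,0,0],[-1,0,0,0,0]]]'
python3 - <<'E'
from h import *
s=robot.observe(); im=robot.read_camera("wrist"); sd=robot.read_camera("side");print(s["time"],s["tool_pos"],s["tool_rot"],s["torque"])
o=np.hstack([cv2.resize(im,(400,300)),cv2.resize(sd[90:300,120:400],(400,300))])
cv2.imwrite("pics/w3f.png",im[:,:,::-1]);cv2.imwrite("pics/side3f.png",sd[:,:,::-1]);cv2.imwrite("pics/w3.png",o[:,:,::-1])
c=cam("wrist",s); print(proj(c,[[.608,.238,.232],[.457,.29,.145]]))
E
```

```text
time: 5.83
tool_pos: [0.5241, -0.1456, 0.2784]
tool_rot: [-3.141, 0.0, -0.124]
contact_force: [-0.0, 0.2, -8.1]
opening: 0.0117
grip_force: 45.0
time: 6.25
tool_pos: [0.5281, -0.0193, 0.2787]
tool_rot: [-3.141, 0.0, -0.123]
contact_force: [-0.3, 0.3, -9.2]
opening: 0.0118
grip_force: 45.0
time: 6.67
tool_pos: [0.5322, 0.106, 0.2787]
tool_rot: [-3.141, 0.0, -0.123]
contact_force: [0.5, -0.4, -8.2]
opening: 0.0116
grip_force: 45.0
time: 7.08
tool_pos: [0.533, 0.1973, 0.2785]
tool_rot: [-3.141, 0.001, -0.317]
contact_force: [-1.7, 0.4, -8.6]
opening: 0.0118
grip_force: 45.0
time: 7.42
tool_pos: [0.5341, 0.1936, 0.2787]
tool_rot: [3.141, -0.0, -0.317]
contact_force: [-0.8, -1.1, -8.2]
opening: 0.012
grip_force: 45.0
7.4167 [0.5341 0.1936 0.2787] [ 3.1413 -0.     -0.3173] [ 0.0066 -0.0288 -0.0487]
[[156.9152 142.9792]
 [192.3757 278.1212]]
```

View pics/w3.png

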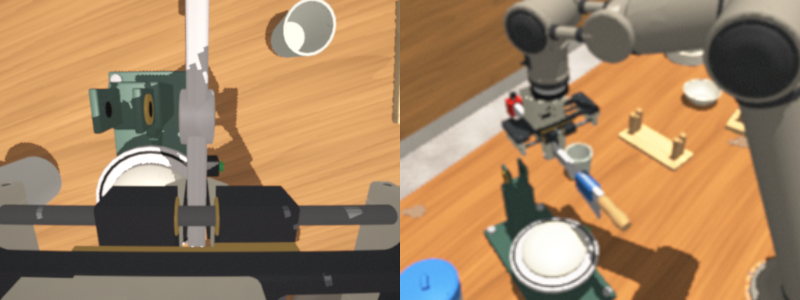

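The cheeks are visible to the left of the eye, at about (115..205,110..170) in the full wrist picture. I'll enlarge that part for the cheek top corners.

```bash
python3 - <<'E'
import cv2
im=cv2.imread("pics/w3f.png"); cv2.imwrite("pics/c3.png",cv2.resize(im[95:185,95:235],None,fx=5.5,fy=5.5,interpolation=cv2.INTER_CUBIC))
E
```

```text
(no output)
```

View pics/c3.png

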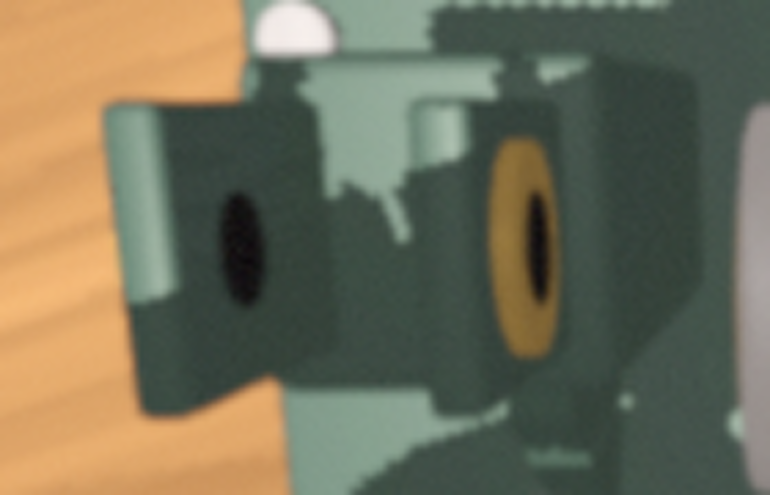

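The left cheek top has far corners (105,103) and (160,103) and near corners (143,413) and (181,413). The right cheek top has far corners (412,100) and (470,100) and near corner (432,413). The hole in the left cheek's inner face is at (243,250).

```bash
python3 - <<'E'
from h import *
s=robot.observe(); c=cam("wrist",s); P=lambda *a:[[95+x/5.5-.4,95+y/5.5-.4] for x,y in a]
w=plane(c,P((105,103),(160,103),(143,413),(181,413),(412,100),(470,100),(432,413)),.232)[:,:2]; 
y=-.317;u=np.array([np.cos(y),np.sin(y)]);n=np.array([-u[1],u[0]])
print(np.c_[w@u,w@n])
gapm=(w[[1,3]]@n).mean(),(w[[4,6]]@n).mean(); print("gap",gapm, "len",w[0]@u-w[2]@u,w[4]@u-w[6]@u)
jy=[np.arctan2(*(a-b)[::-1]) for a,b in((w[1],w[3]),(w[4],w[6]),(w[0],w[2]))];print("yaws",jy)
# hole on the left cheek's inner face, plane y=+15mm => x from z=.21
hl=plane(c,P((243,250)),.21)[0][:2]; print("hole",hl@u,hl@n)
f=u*np.mean([w[0]@u,w[2]@u,w[4]@u,w[6]@u])+n*np.mean(gapm); print("fork",f,f@u,f@n)
# wheel head from the first top picture, hump from outline in both pics
p=s["tool_pos"][:2]; Rt=[np.cos(s["tool_rot"][2]),np.sin(s["tool_rot"][2])]
bore=p+.0585*np.array(Rt)-.0005*np.array([Rt[1],-Rt[0]]); d=f-bore; print("bore",bore,"shift tool",d@Rt,d@[Rt[1],-Rt[0]])
E
```

```text
[[0.5235 0.443 ]
 [0.5234 0.4362]
 [0.4853 0.4431]
 [0.4852 0.4382]
 [0.5235 0.4055]
 [0.5235 0.3984]
 [0.4851 0.4059]]
gap (np.float64(0.4372002766500853), np.float64(0.4056782681275337)) len 0.03820047249917724 0.03838795706042142
yaws [np.float64(-0.3675357121389506), np.float64(-0.32850741945727446), np.float64(-0.31933172751673283)]
hole 0.5038687743626152 0.4365115054034651
fork [0.6106 0.2432] 0.5043517154235435 0.4214392723888095
bore [0.59   0.1757] shift tool -0.0015071442999886892 -0.07053649422816746
```

```bash
python3 -m jog '[[[-1,0,-0.005,0,0],[-1,0,-0.016,0,0],[-1,-0.001,-0.03,0,0],[-1,-0.001,-0.045,0,0],[-1,-0.0015,-0.057,0,0]]]'
python3 -m jog '[[[-1,0,-0.009,0,0],[-1,0,-0.013,0,0],[-1,0,-0.0135,0,0],[-1,0,-0.0135,0,0],[-1,0,-0.0135,0,0]]]'
python3 - <<'E'
from h import *
s=robot.observe(); im=robot.read_camera("wrist"); sd=robot.read_camera("side");print(s["time"],s["tool_pos"],s["tool_rot"],s["torque"])
cv2.imwrite("pics/w4f.png",im[:,:,::-1]);cv2.imwrite("pics/side4f.png",sd[:,:,::-1])
o=np.hstack([cv2.resize(im[80:230,160:345],(400,324)),cv2.resize(sd[140:300,130:330],(400,324))])
cv2.imwrite("pics/w4.png",o[:,:,::-1])
E
```

```text
time: 7.93
tool_pos: [0.5511, 0.2504, 0.2786]
tool_rot: [-3.141, -0.0, -0.317]
contact_force: [1.2, -0.1, -8.6]
opening: 0.0115
grip_force: 45.0
time: 8.35
tool_pos: [0.5547, 0.2611, 0.2786]
tool_rot: [3.141, 0.0, -0.318]
contact_force: [0.7, 0.1, -8.2]
opening: 0.0118
grip_force: 45.0
8.35 [0.5547 0.2611 0.2786] [ 3.141   0.0001 -0.3176] [ 0.0125 -0.0614  0.0587]
```

View pics/w4.png

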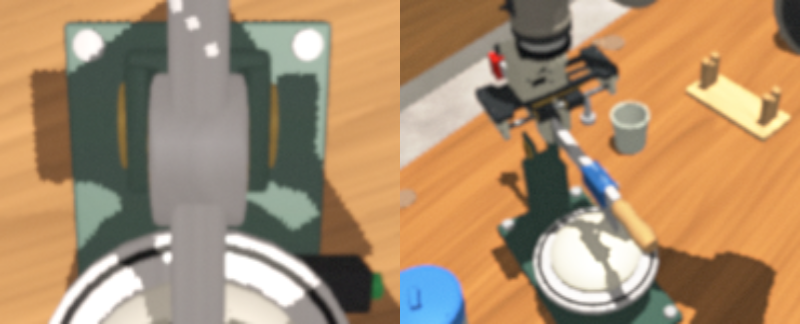

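In this view the boss spans 148–248 and the cheeks' outer faces 127–270 (crop px), so the eye is centred in the slot. I'll lower it slowly.

```bash
python3 -m jog '[[[-1,0,0,0.004,0],[-1,0,0,0.01,0],[-1,0,0,0.018,0],[-1,0,0,0.026,0],[-1,0,0,0.034,0]]]'
python3 -m jog '[[[-1,0,0,0.007,0],[-1,0,0,0.014,0],[-1,0,0,0.021,0],[-1,0,0,0.027,0],[-1,0,0,0.03,0]]]'
python3 -m jog '[[[-1,0,0,0.005,0],[-1,0,0,0.01,0],[-1,0,0,0.0135,0],[-1,0,0,0.0145,0],[-1,0,0,0.0145,0]]]'
python3 -m jog '[[[-1,0,0,0,0],[-1,0,0,0,0],[-1,0,0,0,0],[-1,0,0,0,0],[-1,0,0,0,0]]]'
python3 - <<'E'
from h import *
s=robot.observe(); im=robot.read_camera("wrist"); sd=robot.read_camera("side");print(s["time"],s["tool_pos"],s["tool_rot"],s["torque"])
cv2.imwrite("pics/w5f.png",im[:,:,::-1]);cv2.imwrite("pics/side5f.png",sd[:,:,::-1])
o=np.hstack([cv2.resize(im[80:230,160:345],(400,324)),cv2.resize(sd[170:270,150:273],(400,324),interpolation=cv2.INTER_CUBIC)])
cv2.imwrite("pics/w5.png",o[:,:,::-1])
c=cam("wrist",s);u=np.array([np.cos(s["tool_rot"][2]),np.sin(s["tool_rot"][2])]);b=s["tool_pos"][:2]+.0585*u; print("bore",b)
E
```

```text
time: 8.87
tool_pos: [0.5545, 0.2614, 0.2433]
tool_rot: [3.141, 0.001, -0.317]
contact_force: [-0.4, 0.2, -8.0]
opening: 0.0116
grip_force: 45.0
time: 9.28
tool_pos: [0.5545, 0.2615, 0.2135]
tool_rot: [3.141, 0.001, -0.317]
contact_force: [-0.0, -0.4, -7.9]
opening: 0.0117
grip_force: 45.0
time: 9.7
tool_pos: [0.5547, 0.2616, 0.1999]
tool_rot: [3.141, 0.0, -0.317]
contact_force: [0.0, 0.0, -9.0]
opening: 0.0118
grip_force: 45.0
time: 10.12
tool_pos: [0.5549, 0.2616, 0.2004]
tool_rot: [-3.141, -0.0, -0.317]
contact_force: [0.1, -0.0, -8.4]
opening: 0.0118
grip_force: 45.0
10.1167 [0.5549 0.2616 0.2004] [-3.1415 -0.0003 -0.3172] [ 0.0483 -0.0748 -0.0197]
bore [0.6104 0.2434]
```

View pics/w5.png

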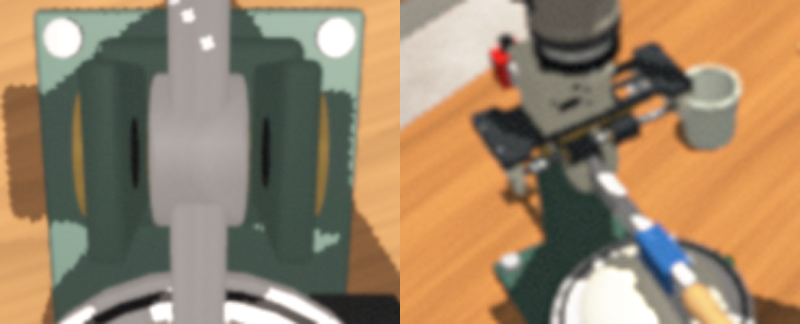

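The eye sits midway between the cheeks, with the holes at crop columns 135 and 266 (row ~152) and the boss at 148–248. One numeric check of the hole row against the bore, and of level, before handing in.

```bash
python3 - <<'E'
from h import *
c=cam("wrist",{"tool_pos":[0,0,0],"tool_rot":[0,0,0]}); P=lambda x,y:[160+x*185/400,80+y*150/324]
print("holes tool xy",plane(c,[P(135,152),P(266,152)],-.010)); print("bore px pred",proj(c,[[.0585,0,-.010],[.0585+.017,0,-.010],[.0585,0,-.027],[.0585-.017,0,-.01]]))
for f in("w2f","w5f"):
    g=cv2.cvtColor(cv2.imread(f"pics/{f}.png"),cv2.COLOR_BGR2HSV)[...,1]<60
    print([(r,int(np.argmin(g[r,252:]))) for r in(100,110,112,114,116,118,140,180,182,184,186,190)])
    im=cv2.imread(f"pics/{f}.png"); h=cv2.cvtColor(im,cv2.COLOR_BGR2HSV)
# level: blue clamp + red knob seen from the side camera against a level arm
s=robot.observe(); cs=cam("side"); u=np.array([np.cos(s["tool_rot"][2]),np.sin(s["tool_rot"][2]),0]); b=np.r_[s["tool_pos"][:2]+.0585*u[:2],.2104]
h=cv2.cvtColor(cv2.imread("pics/side5f.png"),cv2.COLOR_BGR2HSV)
def cen(m,x0,y0,x1,y1):
    ys,xs=np.nonzero(m[y0:y1,x0:x1]); return xs.mean()+x0,ys.mean()+y0,len(xs)
print("handle end pred",proj(cs,[b-.315*u,b-.235*u,b-.188*u,b+.120*u]))
print("blue",cen((abs(h[...,0].astype(int)-110)<12)&(h[...,1]>120),180,200,260,290),"red",cen(((h[...,0]<8)|(h[...,0]>172))&(h[...,1]>150),150,170,200,200))
ys,xs=np.nonzero(((abs(h[...,0].astype(int)-14)<7)&(h[...,1]>60))[240:290,220:270]); print(s["torque"])
E
```

```text
holes tool xy [[ 0.0581 -0.0148 -0.01  ]
 [ 0.0581  0.0148 -0.01  ]]
bore px pred [[252.8032 149.5565]
 [252.8405 113.4177]
 [253.0269 154.2845]
 [252.767  183.4317]]
[(100, 14), (110, 14), (112, 14), (114, 18), (116, 21), (118, 21), (140, 23), (180, 20), (182, 19), (184, 12), (186, 12), (190, 12)]
[(100, 76), (110, 75), (112, 75), (114, 75), (116, 75), (118, 75), (140, 55), (180, 70), (182, 70), (184, 70), (186, 70), (190, 70)]
handle end pred [[255.4509 279.7278]
 [239.2193 259.2573]
 [230.4553 248.2114]
 [183.8237 189.5202]]
blue (np.float64(229.27659574468086), np.float64(247.7517730496454), 141) red (np.float64(180.54761904761904), np.float64(189.92857142857142), 42)
[ 0.0186 -0.044   0.0005]
```

```bash
python3 -c "
from cell import robot;print(robot.hand_in())"
```

```text
the job is handed in; nothing more can be done
None
```

The arm is held level in the fork by my grip alone, gripped about 59 mm from the bore towards the handle. By the last wrist picture its bore is within about 1 mm of the pin holes; I handed the job in at about 10 s and got no verdict back.

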